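Feed a rack of fittings past the drop gate of a camera inspection station

ROBOT

A 7-joint arm with a two-finger parallel gripper is mounted at the origin on the work surface. World frame = base frame: x ahead of the robot, y to its left, z up, the work surface at z = 0. Lengths are in m, angles in rad, forces in N, time in s.
With the tool pointing down it reaches from about 0.425 to 0.925 m from the base axis. Payload 6.8 kg.
Tool frame: the origin (TCP) lies at the very end of the fingers, on their centre line; the grasp point (between the pads) lies 19 mm behind it; z points along the fingers, y is the line along which they close (so a half turn about z gives the same grasp; the last joint's range is limited). The gripper opens to 85 mm and grips with 20 to 120 N. Pads are 22 mm wide; open, the fingers measure 114 mm over their backs; the gripper's body (76 mm by 85 mm) begins 54 mm behind the grasp point. The pads swing forward as they close: fully open they stand 13 mm farther back than shut.
Start: joints at [-1.37, 0.477, 0.022, 1.555, -0.011, 1.109, -0.083], TCP at [0.205, 0.643, 0.231] pointing down, gripper open.
Joint ranges: [-2.96, 2.96], [-0.34, 2.1], [-1.41, 1.46], [0.24, 2.44], [-1.37, 4.51], [0.17, 1.92], [-2.96, 2.96]. Speed limits (rad/s): [2.39, 2.39, 3.14, 3.14, 3.14, 3.14, 3.14].

INTERFACE

Orientations are given as a rotation vector (axis times angle).
In Python, from bench import r gives the robot as it stands.
- The arm moves only by the shell command python3 -m jog 'ROWS' [FORCE]. ROWS is JSON, a list of rows, each an object of numbers: "fingers": the finger opening in m, from 0 to 0.0854; "x", "y", "z": the shift along the tool's x, y, z in m; "rx", "ry", "rz": the turn, a rotation vector about the tool's x, y, z in degrees. In form: [{"fingers": .., "x": .., "y": .., "z": .., "rx": .., "ry": .., "rz": ..}, ...]. A call has 1 to 8 rows; each row shifts and turns the commanded pose from where the row before left it, along the tool's axes as they then stand; what a row does not reach is not made up. A row lasts 1/8 s, in which the tool goes at most 62.5 mm and 10.7 degrees, less where a joint would pass 70% of its speed; a pose out of reach is approached as far as the arm can. A call is refused whole if a number of a shift passes 0.0625 or a number of a turn 10.7, either way. A call with a gripper value outside its range is refused whole. The fingers move at their own pace and stop on an object; FORCE is the grip in N (left out, the last holds). Time passes only in rows, so rows that do not move let the fingers close. It gives the time, the measured TCP pose, the force, the opening and the grip force at its end, in the units of the state.
- r.get_obs(): the state, without advancing time (a new reading comes with each control period).
- r.grab_frame(name): name is "scene" or "top" or "wrist"; returns (picture, depth): 480x640x3 uint8, red, green, blue; 480x640 float32, m along the optical axis (not along the pixel's ray), 0 where there is no reading.
- r.get_calibration(name): a dict with "mtx" (3x3 intrinsics, pixels), "dist" ([k1, k2, p1, p2, k3] as OpenCV has them; the pictures are not rectified), "extrinsics" (4x4, takes a point from camera to world coordinates). Camera axes: x right, y down, z forward; pixel columns grow to the right and rows downward; lengths in m; the calibration is good to about 2 mm. A picture is of the moment at which its call begins: read the wrist's pose just before it. get_calibration takes no time and is no camera call; for the wrist camera it gives the pose at the moment of the call.
- r.hand_in(): hands the job in; it is judged then, once.
Trained networks look in the newest picture that a camera, given by its name, has taken for a name from the list of things; names that differ only in an ending like _2 or _b are one class to them, and where a whole thing is asked for, a point or a joint stands for the part that bears it (a point fixed in the world has none). Each returns a list of dicts, best first, with "score" (0 to 1); they miss things now and then, are a little off and sometimes report something else, mostly with a low value. They report only what shows in the picture. A call takes as long as a camera call.
- r.search_frame(target, camera): "xyz" ([x, y, z] in m, in world coordinates, good to about 4 mm: the middle of the surface that is visible of it).
- r.landmark_of(target, camera): "xyz" ([x, y, z] in m, in world coordinates, good to about 4 mm: a listed point, or the origin of a listed thing).
The state is a dict: "clock": time; "joints": joint angles; "qvel": joint speeds; "tau": joint torques, N m; "tcp_pos": TCP position; "orientation": TCP orientation; "contact_force": force on the tool from outside, world axes, zero at the start; "moment": the same for the moment, N m; "grip_width": finger opening in m; "gripper_force": force on a finger pad.
Only numpy, scipy, OpenCV 4.12 (cv2) and the standard library are available. Lean on these libraries where they do the work, as an engineer would, in place of code of your own. Each camera call takes 0.05 s, during which the arm holds its last target. There are 200 camera calls.

TASK

Load the inspection station: with one fingertip press the long pedal rail beside the chute right down and keep it down so that the drop gate stays sunk below the chute floor, and with the other finger push the rack of fittings along the chute, over the sunk gate, until it is home against the end stop. Only then let the pedal up, so that the gate stands shut behind the rack, and take the hand away. Do not grip, lift or tip the rack, do not let the gate press on it, and leave the things lying around where they are.

Things in the scene. Friction and masses are not known exactly. Their poses are not given: they have to be found in the camera images.
- chute: Fixed aluminium feed chute on a 500 x 200 mm grey base plate. Origin on the table under the gate line; x = feed direction, y = left of it, z up. Level floor 50 mm above the table, x = -215 (open entry) to +115 mm (end stop). Inside width 64 mm (y -32 to +32); side walls 5 mm thick, 12 mm high above the floor. A 16 mm slot at x = 0 crosses floor and walls for the gate; the walls flare 4 mm just after it.
- entry (a point): Middle of the chute floor at its open entry end, chute x = -215 mm, 50 mm above the table.
- gate_line (a point): Middle of the chute floor at the gate slot (chute x = 0), 50 mm above the table; axes as the chute's.
- end_stop (a point): Middle of the chute floor at the face of the end stop (chute x = +115 mm; the stop is 10 mm thick, 31 mm above the floor). A white panel stands left of the bay (chute x 42 to 118, y 39 to 44 mm, top 100 mm above the table). Beyond the stop, at chute x = 160 to 270 mm, two cameras with ring lights, top 106 mm above the table.
- gate (a joint): Drop gate angle, rad: 0 shut, 0.32 pedal down on its stop. Leaf and pedal are one piece, hinged along the chute at chute y = +75 mm, 22 mm above the table. The 6 mm leaf at chute x = 0 stands 4 (left) to 24 mm (right) above the floor when shut; wholly below it from 0.25 on, 9 mm below at 0.32. A spring shuts it: 2 to 5 N on the middle of the pedal's width.
- pedal_mid (a point): Middle of the pedal's top face, at chute x = -90 mm (moves with it). Flat aluminium rail right of the chute, 250 mm long (chute x -215 to +35), 46 wide, 6 thick. Fully down it is level, top 58 mm above the table, y = -55 to -101 mm; shut, its middle is about 104 mm above the table and it slopes up outwards by 0.32 rad. Press it anywhere; a finger can slide along it.
- rack: Loose black plastic rack, 100 long (x = feed direction) x 56 wide x 34 mm high, on two runners, six steel hex fittings screwed in (tops 67 mm above its underside), 0.3 to 0.65 kg. Origin: centre of its underside. Starts in the chute, its front 35 to 75 mm before the gate. Push its plain rear end face (x = -50 mm). Home, its origin is at chute x = +65 mm, its rear face 15 mm past the gate line.
- fitting_a: Loose steel hex fitting standing on the table, 46 mm high, 30 mm across; bystander, origin at its foot.
- fitting_b: Loose steel hex fitting like the other; bystander, origin at its foot.
- lens: Black camera lens standing on the table, 40 mm across, 50 mm high; bystander, origin at its foot.
- gauge_ring: Steel ring gauge lying on the table, 52 mm across, 14 mm high; bystander, origin at its foot.
- mouse: Black computer mouse, 100 x 58 x 34 mm; bystander.
- screwdriver: Screwdriver lying on the table; bystander.
- parts_tray: Grey parts tray with three compartments, 90 x 170 x 40 mm; bystander.

How it is judged:
On the way, in this order (a step that is already met when the one before it is completed fails the run):
1. a finger holds the pedal down, the gate sunk below the floor, with the rack still before the gate (value of joint gate above 0.24 rad and x of rack in the frame of chute below -0.052 m and contact force between the fingers and gate above 0.5 N), for 0.2 s.
2. the rack is over the sunk gate while a finger still holds the pedal down (value of joint gate above 0.24 rad and x of rack in the frame of chute between -0.03 and 0.03 m and contact force between the fingers and gate above 0.5 N), for 0.1 s.
3. the rack is home against the end stop with the pedal still held down (value of joint gate above 0.24 rad and x of rack in the frame of chute above 0.057 m and contact force between the fingers and gate above 0.5 N), for 0.05 s.
At the end, for the whole second after the job is handed in: The rack lies flat on the chute floor at rest, within 8 mm of the end stop, and the gate is shut behind it (joint below 0.04 rad) (x of rack in the frame of chute between 0.057 and 0.07 m and y of rack in the frame of chute between -0.008 and 0.008 m and z of rack in the frame of chute between 0.047 and 0.053 m and angle between rack's own z axis and vertical below 0.05 rad and value of joint gate below 0.04 rad and linear speed of rack below 0.01 m/s); the robot touches nothing.
It fails at once if the rack is lifted more than 8 mm off the chute floor or tipped more than 0.15 rad (z of rack in the frame of chute above 0.058 m or angle between rack's own z axis and vertical above 0.15 rad).
It fails at once if the gate and the rack press on each other with more than 3 N (contact force between gate and rack above 3 N).
It fails at once if a bystander is moved more than 20 mm (distance of any of fitting_a, fitting_b, lens, gauge_ring, mouse, screwdriver, parts_tray from where it was at the start of the episode above 0.02 m).
It also fails if it takes over 51 s, if anything falls off the work surface, if the arm or the gripper's body presses on something with over 40 N, if the wrist force passes 120 N, or if a joint passes its speed limit or range.

## Working session

There is one attempt and no reset: what is moved stays moved. The work goes in short steps, Python scripts to look and compute and a shell command to move; the robot and the scene stay as the last step left them, time stands still between calls to the robot, and variables do not carry over. Pictures are saved under pics/ and viewed, at most 10 in all, crops included, and the job is handed in when it is done.

```bash
mkdir -p pics; python3 - <<'E'
from bench import r
import cv2
o=r.get_obs();print(o['clock'],o['tcp_pos'],o['orientation'],o['grip_width'])
for c in ['top','scene']:
    im,d=r.grab_frame(c);cv2.imwrite(f'pics/{c}0.png',im[:,:,::-1])
    for t in ['entry','gate_line','end_stop','pedal_mid','rack','chute']:
        print(c,t,[(q['score'],q['xyz']) for q in r.landmark_of(t,c)[:2]])
E
```

```text
0.0 [0.2049342  0.64251663 0.23031547] [-4.82999160e-01 -3.10409412e+00  2.90811018e-03] 0.0853261488608717
top entry [(0.69, [0.541, -0.2218, 0.047])]
top gate_line [(0.63, [0.5434, -0.0074, 0.0499])]
top end_stop [(0.68, [0.5374, 0.105, 0.0501])]
top pedal_mid [(0.74, [0.6016, -0.094, 0.1033])]
top rack [(0.64, [0.5407, -0.1004, 0.0528])]
top chute [(0.76, [0.5389, -0.0093, 0.0035])]
scene entry [(0.95, [0.5416, -0.2205, 0.0523])]
scene gate_line [(0.75, [0.5384, -0.0089, 0.0522]), (0.31, [0.5398, -0.0056, 0.0018])]
scene end_stop [(0.56, [0.5377, 0.1084, 0.0517])]
scene pedal_mid [(0.82, [0.5989, -0.0953, 0.106])]
scene rack [(0.74, [0.5407, -0.1008, 0.0499])]
scene chute [(0.86, [0.5374, -0.0088, -0.0021])]
```

View pics/top0.png

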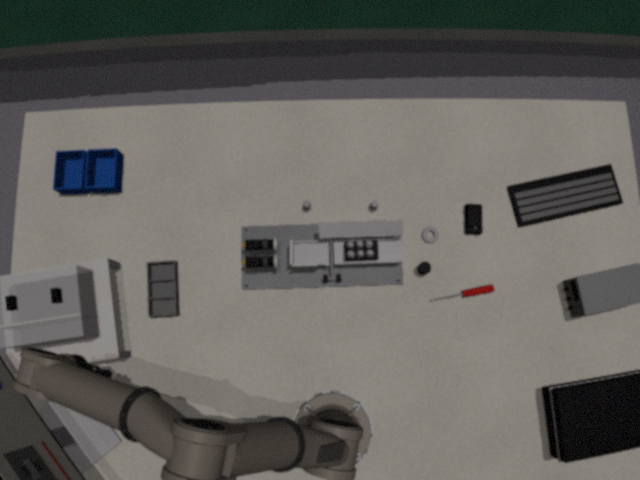

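View pics/scene0.png

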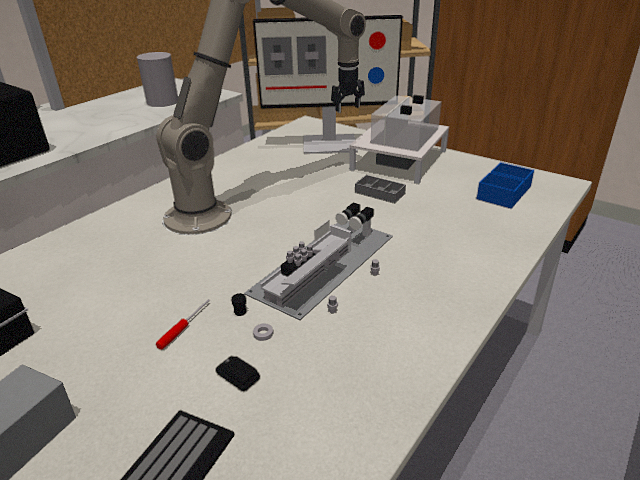

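The feed runs along world +y: entry at (0.541, −0.221), end stop at (0.5375, 0.107). The pedal is on the far (+x) side and the rack sits near y −0.10 (top view around pixel 360,250). I'll turn the tool so its y axis lies along world +x, then travel.

```bash
python3 -m jog '[{"fingers":0.058,"rz":9},{"rz":9},{"rz":9},{"rz":9},{"rz":9},{"rz":9},{"rz":9},{"rz":9.3}]' | tail -3
python3 -m jog '[{"x":-0.05,"y":0.023},{"x":-0.05,"y":0.023},{"x":-0.05,"y":0.023},{"x":-0.05,"y":0.023},{"x":-0.05,"y":0.023},{"x":-0.05,"y":0.023},{"x":-0.05,"y":0.023},{"x":-0.05,"y":0.023}]' | tail -3
python3 -m jog '[{"x":-0.05,"y":0.023},{"x":-0.05,"y":0.023},{"x":-0.05,"y":0.023},{"x":-0.05,"y":0.023},{"x":-0.05,"y":0.023},{"x":-0.05,"y":0.023},{"x":-0.05,"y":0.023},{}]' | tail -3
python3 - <<'E'
from bench import r
import cv2,numpy as np
from scipy.spatial.transform import Rotation as R
o=r.get_obs();print(o['clock'],o['tcp_pos'],o['grip_width'],o['joints']);print(R.from_rotvec(o['orientation']).as_matrix().round(3))
im,d=r.grab_frame('wrist');cv2.imwrite('pics/w0.png',im[:,:,::-1])
for c in ['wrist']:
    for t in ['entry','gate_line','end_stop','pedal_mid','rack','chute']:
        print(c,t,[(q['score'],q['xyz']) for q in r.landmark_of(t,c)[:2]])
E
```

```text
0.7 [0.2051575  0.64309713 0.23135283] 0.08546544605066259 [-1.37011243  0.47694102  0.02242985  1.55538875 -0.01147889  1.1092958
 -0.08310351]
[[-0.953  0.304  0.   ]
 [ 0.304  0.953  0.   ]
 [-0.     0.    -1.   ]]
wrist entry []
wrist gate_line []
wrist end_stop [(0.66, [0.4377, 0.5164, 0.0006])]
wrist pedal_mid []
wrist rack []
wrist chute []validation failed for argument at $[0]...
validation failed for argument at $[0]...
validation failed for argument at $[0]...
```

```bash
python3 -m jog '[{"fingers":0.058,"x":0,"y":0,"z":0,"rx":0,"ry":0,"rz":9},{"fingers":0.058,"x":0,"y":0,"z":0,"rx":0,"ry":0,"rz":9},{"fingers":0.058,"x":0,"y":0,"z":0,"rx":0,"ry":0,"rz":9},{"fingers":0.058,"x":0,"y":0,"z":0,"rx":0,"ry":0,"rz":9},{"fingers":0.058,"x":0,"y":0,"z":0,"rx":0,"ry":0,"rz":9},{"fingers":0.058,"x":0,"y":0,"z":0,"rx":0,"ry":0,"rz":9},{"fingers":0.058,"x":0,"y":0,"z":0,"rx":0,"ry":0,"rz":9},{"fingers":0.058,"x":0,"y":0,"z":0,"rx":0,"ry":0,"rz":9.3}]'
```

```text
clock: 2.05
tcp_pos: [0.205, 0.6431, 0.2313]
orientation: [-2.227, -2.216, 0.0]
contact_force: [0.6, -0.4, -0.3]
grip_width: 0.058
gripper_force: 0.0
```

```bash
python3 -m jog '[{"fingers":0.058,"x":-0.05,"y":0.023,"z":0,"rx":0,"ry":0,"rz":0},{"fingers":0.058,"x":-0.05,"y":0.023,"z":0,"rx":0,"ry":0,"rz":0},{"fingers":0.058,"x":-0.05,"y":0.023,"z":0,"rx":0,"ry":0,"rz":0},{"fingers":0.058,"x":-0.05,"y":0.023,"z":0,"rx":0,"ry":0,"rz":0},{"fingers":0.058,"x":-0.05,"y":0.023,"z":0,"rx":0,"ry":0,"rz":0},{"fingers":0.058,"x":-0.05,"y":0.023,"z":0,"rx":0,"ry":0,"rz":0},{"fingers":0.058,"x":-0.05,"y":0.023,"z":0,"rx":0,"ry":0,"rz":0},{"fingers":0.058,"x":-0.05,"y":0.023,"z":0,"rx":0,"ry":0,"rz":0}]'
python3 -m jog '[{"fingers":0.058,"x":-0.05,"y":0.023,"z":0,"rx":0,"ry":0,"rz":0},{"fingers":0.058,"x":-0.05,"y":0.023,"z":0,"rx":0,"ry":0,"rz":0},{"fingers":0.058,"x":-0.05,"y":0.023,"z":0,"rx":0,"ry":0,"rz":0},{"fingers":0.058,"x":-0.05,"y":0.023,"z":0,"rx":0,"ry":0,"rz":0},{"fingers":0.058,"x":-0.05,"y":0.023,"z":0,"rx":0,"ry":0,"rz":0},{"fingers":0.058,"x":-0.05,"y":0.023,"z":0,"rx":0,"ry":0,"rz":0},{"fingers":0.058,"x":-0.05,"y":0.023,"z":0,"rx":0,"ry":0,"rz":0},{"fingers":0.058,"x":-0.02,"y":0,"z":0,"rx":0,"ry":0,"rz":0}]'
python3 - <<'E'
from bench import r
import cv2,numpy as np
from scipy.spatial.transform import Rotation as R
o=r.get_obs();print(o['clock'],o['tcp_pos'],o['grip_width'],o['joints']);print(R.from_rotvec(o['orientation']).as_matrix().round(3))
im,d=r.grab_frame('wrist');cv2.imwrite('pics/w0.png',im[:,:,::-1])
for c in ['wrist']:
    for t in ['entry','gate_line','pedal_mid','rack','chute']:
        print(c,t,[(q['score'],q['xyz']) for q in r.landmark_of(t,c)[:2]])
E
```

```text
clock: 3.05
tcp_pos: [0.3898, 0.2416, 0.2317]
orientation: [-2.221, -2.222, -0.002]
contact_force: [0.6, -0.9, -0.2]
grip_width: 0.058
gripper_force: 0.0
clock: 4.05
tcp_pos: [0.5512, -0.1306, 0.2316]
orientation: [2.224, 2.216, -0.001]
contact_force: [0.6, 0.7, -0.2]
grip_width: 0.058
gripper_force: 0.0
4.05 [ 0.55119141 -0.13056512  0.23156865] 0.058012652440544585 [-0.44838799  0.35749537  0.72802187  1.85692995 -0.27325641  1.02793586
  0.38720304]
[[ 0.004  1.     0.001]
 [ 1.    -0.004 -0.002]
 [-0.002  0.001 -1.   ]]
wrist entry [(0.88, [0.5411, -0.2211, 0.0536]), (0.2, [0.6889, -0.1451, 0.0016])]
wrist gate_line [(0.78, [0.5354, -0.0083, 0.0486])]
wrist pedal_mid [(0.9, [0.5984, -0.0953, 0.1065])]
wrist rack [(0.6, [0.5431, -0.0999, 0.05])]
wrist chute [(0.59, [0.5348, -0.0099, 0.0014])]
```

View pics/w0.png

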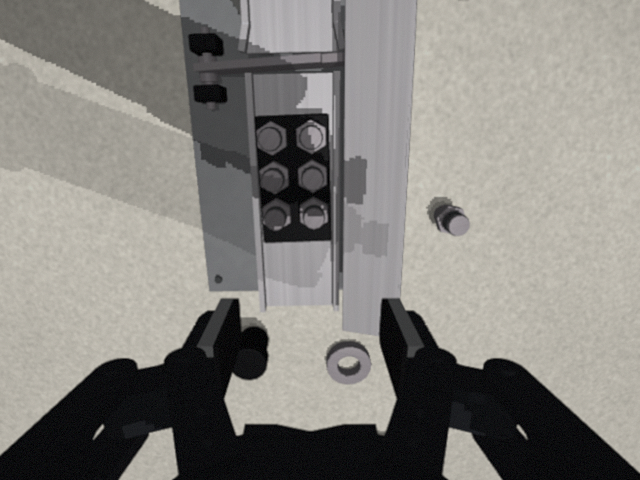

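```bash
python3 - <<'E'
from bench import r
import cv2,numpy as np
c=r.get_calibration('wrist');im,d=r.grab_frame('wrist')
T=np.array(c['extrinsics']);print('cam',T[:3,3],T[:3,2])
v,u=np.mgrid[0:480,0:640];p=cv2.undistortPoints(np.stack([u.ravel(),v.ravel()],1).astype(np.float64),np.array(c['mtx']),np.array(c['dist']))[:,0]
z=d.ravel();P=(np.c_[p*z[:,None],z]@T[:3,:3].T+T[:3,3]);P[z==0]=9
P[(v>290).ravel()]=9
def sel(x0,x1,y0,y1,z0,z1): return P[(P[:,0]>x0)&(P[:,0]<x1)&(P[:,1]>y0)&(P[:,1]<y1)&(P[:,2]>z0)&(P[:,2]<z1)]
rk=sel(.50,.58,-.2,-.03,.079,.09);print('rack top',len(rk),np.percentile(rk,[1,99],axis=0),np.median(rk[:,2]))
# pedal lines
pd=sel(.565,.66,-.2,.0,.085,.125)
ys=np.arange(-.19,0,.01);E=[]
for y in ys:
    q=pd[abs(pd[:,1]-y)<.005]
    if len(q)>20:E.append((y,*np.percentile(q[:,0],[1,99])))
E=np.array(E);print('pedal',np.polyfit(E[:,0],E[:,1],1),np.polyfit(E[:,0],E[:,2],1))
# walls z~62
for n,a,b in [('L',.49,.515),('R',.565,.585)]:
    w=sel(a,b,-.21,-.03,.058,.066);print(n,len(w),np.polyfit(w[:,1],w[:,0],1) if len(w)>10 else '')
E
```

```text
cam [ 0.54852981 -0.0474368   0.37348375] [ 5.04880614e-04 -3.02566746e-01 -9.53128065e-01]
rack top 4782 [[ 0.50969256 -0.14665602  0.08152015]
 [ 0.56538372 -0.04813425  0.08522631]] 0.08356671221057238
pedal [-0.01005605  0.57401201] [0.02855409 0.61961396]
L 1222 [-0.00593601  0.50267251]
R 1197 [-0.01151008  0.57055716]
```

```bash
python3 -m jog '[{"fingers":0.052,"x":-0.0415,"y":0.022,"z":0,"rx":0,"ry":0,"rz":-0.75},{"fingers":0.052,"x":0,"y":0,"z":0.05,"rx":0,"ry":0,"rz":0},{"fingers":0.052,"x":0,"y":0,"z":0.05,"rx":0,"ry":0,"rz":0},{"fingers":0.052,"x":0,"y":0,"z":0,"rx":0,"ry":0,"rz":0},{"fingers":0.052,"x":0,"y":0,"z":0,"rx":0,"ry":0,"rz":0}]'
python3 - <<'E'
from bench import r
import cv2
o=r.get_obs();print(o['tcp_pos'],o['orientation'])
im,d=r.grab_frame('wrist');cv2.imwrite('pics/w1.png',im[:,:,::-1])
E
```

```text
clock: 5.03
tcp_pos: [0.5733, -0.1681, 0.133]
orientation: [2.205, 2.236, 0.002]
contact_force: [0.1, -0.5, 0.5]
grip_width: 0.052
gripper_force: 0.0
[ 0.57333477 -0.16810357  0.13302162] [2.20454922e+00 2.23590954e+00 1.83139518e-03]
```

View pics/w1.png

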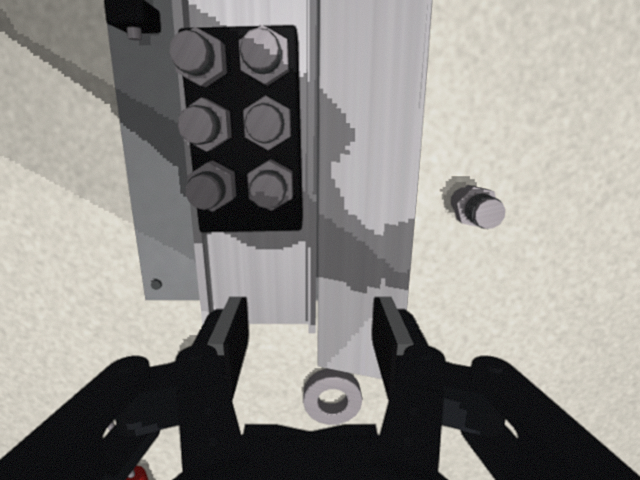

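The rack rear edge is at row ~230. The left finger (240,300) lies between the chute walls (205–310) and the right finger (385,300) over the pedal (320–410). Next I press down.

```bash
python3 -m jog '[{"fingers":0.052,"x":-0.003,"y":0,"z":0.015,"rx":0,"ry":0,"rz":0},{"fingers":0.052,"x":0,"y":0,"z":0.015,"rx":0,"ry":0,"rz":0},{"fingers":0.052,"x":0,"y":0,"z":0,"rx":0,"ry":0,"rz":0}]'
python3 -m jog '[{"fingers":0.052,"x":0,"y":0,"z":0.015,"rx":0,"ry":0,"rz":0},{"fingers":0.052,"x":0,"y":0,"z":0.015,"rx":0,"ry":0,"rz":0},{"fingers":0.052,"x":0,"y":0,"z":0.007,"rx":0,"ry":0,"rz":0},{"fingers":0.052,"x":0,"y":0,"z":0,"rx":0,"ry":0,"rz":0},{"fingers":0.052,"x":0,"y":0,"z":0,"rx":0,"ry":0,"rz":0}]'
```

```text
clock: 5.45
tcp_pos: [0.5714, -0.1712, 0.1001]
orientation: [-2.206, -2.235, 0.002]
contact_force: [-1.7, 0.0, 1.8]
grip_width: 0.052
gripper_force: 0.9
clock: 6.08
tcp_pos: [0.5724, -0.1713, 0.0645]
orientation: [-2.207, -2.236, -0.0]
contact_force: [1.8, 0.8, 4.1]
grip_width: 0.0523
gripper_force: 2.4
```

```bash
python3 -m jog '[{"fingers":0.052,"x":0,"y":0,"z":0.004,"rx":0,"ry":0,"rz":0},{"fingers":0.052,"x":0,"y":0,"z":0,"rx":0,"ry":0,"rz":0},{"fingers":0.052,"x":0,"y":0,"z":0,"rx":0,"ry":0,"rz":0}]'
python3 -m jog '[{"fingers":0.052,"x":0,"y":0,"z":0.003,"rx":0,"ry":0,"rz":0},{"fingers":0.052,"x":0,"y":0,"z":0,"rx":0,"ry":0,"rz":0},{"fingers":0.052,"x":0,"y":0,"z":0,"rx":0,"ry":0,"rz":0}]'
```

```text
clock: 6.45
tcp_pos: [0.5732, -0.1713, 0.061]
orientation: [2.206, 2.235, 0.002]
contact_force: [2.9, 0.7, 5.0]
grip_width: 0.0519
gripper_force: 2.7
clock: 6.82
tcp_pos: [0.5734, -0.1714, 0.058]
orientation: [2.205, 2.235, 0.002]
contact_force: [4.3, 1.6, 4.3]
grip_width: 0.052
gripper_force: 2.8
```

```bash
python3 -m jog '[{"fingers":0.052,"x":0,"y":0,"z":0.003,"rx":0,"ry":0,"rz":0},{"fingers":0.052,"x":0,"y":0,"z":0,"rx":0,"ry":0,"rz":0},{"fingers":0.052,"x":0,"y":0,"z":0,"rx":0,"ry":0,"rz":0}]'
python3 - <<'E'
from bench import r
import cv2
im,d=r.grab_frame('wrist');cv2.imwrite('pics/w2.png',im[:,:,::-1])
print([(q['score'],q['xyz']) for q in r.landmark_of('pedal_mid','wrist')[:2]],[(q['score'],q['xyz']) for q in r.landmark_of('rack','wrist')[:2]])
E
```

```text
clock: 7.2
tcp_pos: [0.5736, -0.1714, 0.0552]
orientation: [2.205, 2.235, 0.003]
contact_force: [3.1, -0.4, 6.5]
grip_width: 0.0523
gripper_force: 3.0
[(0.89, [0.6167, -0.0963, 0.0559])] [(0.83, [0.5429, -0.1, 0.0518])]
```

View pics/w2.png

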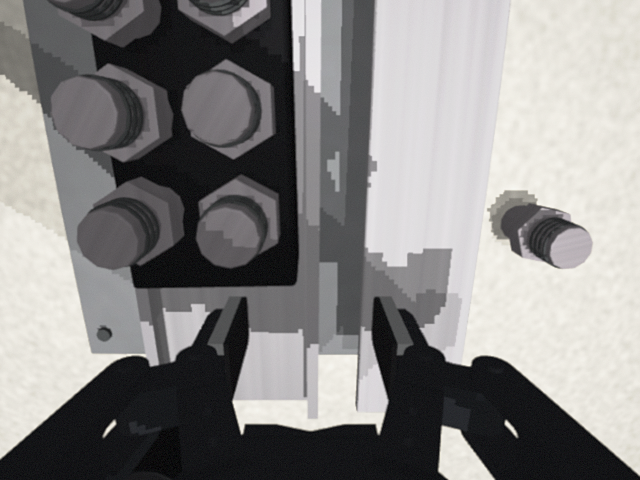

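The pedal reads about 56 mm high, so it is nearly down. The pedal finger (390,300) is inside the pedal's inner edge (365). I press onto the stop.

```bash
python3 -m jog '[{"fingers":0.052,"x":0,"y":0.003,"z":0.002,"rx":0,"ry":0,"rz":0},{"fingers":0.052,"x":0,"y":0,"z":0,"rx":0,"ry":0,"rz":0},{"fingers":0.052,"x":0,"y":0,"z":0,"rx":0,"ry":0,"rz":0}]'
python3 -m jog '[{"fingers":0.052,"x":0,"y":0,"z":0.0015,"rx":0,"ry":0,"rz":0},{"fingers":0.052,"x":0,"y":0,"z":0,"rx":0,"ry":0,"rz":0},{"fingers":0.052,"x":0,"y":0,"z":0,"rx":0,"ry":0,"rz":0}]'
```

```text
clock: 7.72
tcp_pos: [0.5742, -0.1714, 0.0538]
orientation: [-2.206, -2.234, -0.0]
contact_force: [-6.1, 3.1, 20.3]
grip_width: 0.0519
gripper_force: 10.2
clock: 8.1
tcp_pos: [0.5745, -0.1714, 0.0533]
orientation: [-2.206, -2.234, -0.002]
contact_force: [-8.8, 4.6, 29.5]
grip_width: 0.0518
gripper_force: 14.6
```

```bash
python3 -m jog '[{"fingers":0.052,"x":0.006,"y":0,"z":-0.0008,"rx":0,"ry":0,"rz":0},{"fingers":0.052,"x":0.006,"y":0,"z":0,"rx":0,"ry":0,"rz":0},{"fingers":0.052,"x":0.006,"y":0,"z":0,"rx":0,"ry":0,"rz":0},{"fingers":0.052,"x":0.006,"y":0,"z":0,"rx":0,"ry":0,"rz":0},{"fingers":0.052,"x":0.006,"y":0,"z":0,"rx":0,"ry":0,"rz":0},{"fingers":0.052,"x":0.006,"y":0,"z":0,"rx":0,"ry":0,"rz":0}]'
python3 - <<'E'
from bench import r
im,d=r.grab_frame('wrist')
for t in ['pedal_mid','rack']:print([(q['score'],q['xyz']) for q in r.landmark_of(t,'wrist')[:1]])
E
```

```text
clock: 8.85
tcp_pos: [0.5757, -0.1424, 0.0541]
orientation: [2.207, 2.223, -0.003]
contact_force: [1.0, -13.7, 14.1]
grip_width: 0.0522
gripper_force: 8.4
[(0.87, [0.6201, -0.0965, 0.0583])]
[(0.87, [0.541, -0.0817, 0.0505])]
```

```bash
python3 -m jog '[{"fingers":0.052,"x":0.007,"y":0,"z":0,"rx":0,"ry":0,"rz":0},{"fingers":0.052,"x":0.007,"y":0,"z":0,"rx":0,"ry":0,"rz":0},{"fingers":0.052,"x":0.007,"y":0,"z":0,"rx":0,"ry":0,"rz":0},{"fingers":0.052,"x":0.007,"y":0,"z":0,"rx":0,"ry":0,"rz":0},{"fingers":0.052,"x":0.007,"y":0,"z":0,"rx":0,"ry":0,"rz":0},{"fingers":0.052,"x":0.007,"y":0,"z":0,"rx":0,"ry":0,"rz":0},{"fingers":0.052,"x":0.007,"y":0,"z":0,"rx":0,"ry":0,"rz":0},{"fingers":0.052,"x":0.007,"y":0,"z":0,"rx":0,"ry":0,"rz":0}]'
python3 - <<'E'
from bench import r
import cv2
im,d=r.grab_frame('wrist');cv2.imwrite('pics/w3.png',im[:,:,::-1])
for t in ['pedal_mid','rack']:print([(q['score'],q['xyz']) for q in r.landmark_of(t,'wrist')[:1]])
E
```

```text
clock: 10.0
tcp_pos: [0.5754, -0.0869, 0.0541]
orientation: [2.207, 2.222, -0.003]
contact_force: [0.4, -14.1, 13.7]
grip_width: 0.0519
gripper_force: 8.9
[(0.76, [0.6194, -0.0958, 0.0583])]
[(0.63, [0.5393, -0.0246, 0.052])]
```

View pics/w3.png

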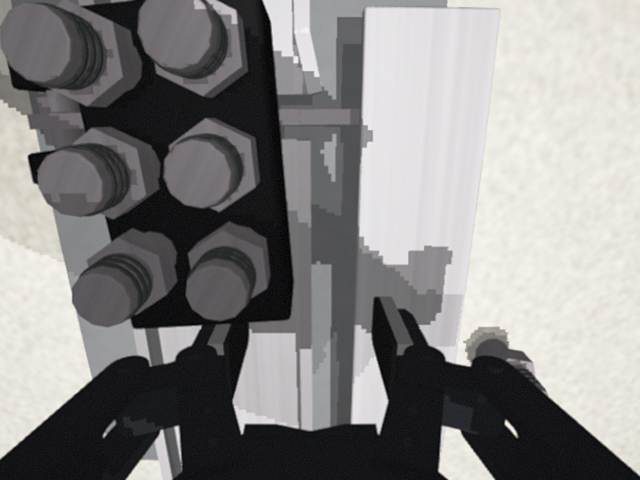

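The rack front is over the sunk gate, the finger (225,325) is on the middle of its rear face (135–290, row 325), and the pedal is down. I keep pushing.

```bash
python3 -m jog '[{"fingers":0.052,"x":0.007,"y":0,"z":0,"rx":0,"ry":0,"rz":0},{"fingers":0.052,"x":0.007,"y":0,"z":0,"rx":0,"ry":0,"rz":0},{"fingers":0.052,"x":0.007,"y":0,"z":0,"rx":0,"ry":0,"rz":0},{"fingers":0.052,"x":0.007,"y":0,"z":0,"rx":0,"ry":0,"rz":0},{"fingers":0.052,"x":0.007,"y":0,"z":0,"rx":0,"ry":0,"rz":0},{"fingers":0.052,"x":0.007,"y":0,"z":0,"rx":0,"ry":0,"rz":0},{"fingers":0.052,"x":0.007,"y":0,"z":0,"rx":0,"ry":0,"rz":0},{"fingers":0.052,"x":0.007,"y":0,"z":0,"rx":0,"ry":0,"rz":0}]'
python3 -m jog '[{"fingers":0.052,"x":0.005,"y":0,"z":0,"rx":0,"ry":0,"rz":0},{"fingers":0.052,"x":0.005,"y":0,"z":0,"rx":0,"ry":0,"rz":0},{"fingers":0.052,"x":0.005,"y":0,"z":0,"rx":0,"ry":0,"rz":0}]'
python3 - <<'E'
from bench import r
import cv2
im,d=r.grab_frame('wrist');cv2.imwrite('pics/w4.png',im[:,:,::-1])
for t in ['pedal_mid','rack','gate_line','end_stop']:print([(q['score'],q['xyz']) for q in r.landmark_of(t,'wrist')[:1]])
E
```

```text
clock: 11.15
tcp_pos: [0.5749, -0.0309, 0.054]
orientation: [2.207, 2.222, -0.002]
contact_force: [-0.7, -15.0, 15.8]
grip_width: 0.0522
gripper_force: 9.6
clock: 11.52
tcp_pos: [0.5748, -0.016, 0.054]
orientation: [2.208, 2.222, -0.002]
contact_force: [-0.4, -15.1, 16.2]
grip_width: 0.052
gripper_force: 9.8
[]
[(0.65, [0.5401, 0.0422, 0.0512])]
[]
[]
```

```bash
python3 -m jog '[{"fingers":0.052,"x":0.004,"y":0,"z":0,"rx":0,"ry":0,"rz":0},{"fingers":0.052,"x":0.003,"y":0,"z":0,"rx":0,"ry":0,"rz":0},{"fingers":0.052,"x":0.002,"y":0,"z":0,"rx":0,"ry":0,"rz":0}]'
python3 -m jog '[{"fingers":0.052,"x":0.002,"y":0,"z":0,"rx":0,"ry":0,"rz":0},{"fingers":0.052,"x":0.002,"y":0,"z":0,"rx":0,"ry":0,"rz":0}]'
python3 -m jog '[{"fingers":0.052,"x":0.001,"y":0,"z":0,"rx":0,"ry":0,"rz":0},{"fingers":0.052,"x":0.001,"y":0,"z":0,"rx":0,"ry":0,"rz":0}]'
```

```text
clock: 12.15
tcp_pos: [0.5747, -0.0069, 0.054]
orientation: [2.208, 2.223, -0.002]
contact_force: [1.4, -13.9, 17.9]
grip_width: 0.0524
gripper_force: 9.9
clock: 12.4
tcp_pos: [0.5747, -0.0048, 0.0541]
orientation: [2.207, 2.221, -0.004]
contact_force: [0.9, -21.7, 15.7]
grip_width: 0.052
gripper_force: 12.2
clock: 12.65
tcp_pos: [0.5747, -0.0047, 0.0541]
orientation: [2.207, 2.218, -0.006]
contact_force: [1.2, -24.1, 15.1]
grip_width: 0.0521
gripper_force: 13.7
```

```bash
python3 - <<'E'
from bench import r
import cv2
for c in ['wrist','top','scene']:
    im,d=r.grab_frame(c);cv2.imwrite(f'pics/{c}5.png',im[:,:,::-1])
    for t in ['rack','end_stop']:print(c,t,[(q['score'],q['xyz']) for q in r.landmark_of(t,c)[:1]])
E
```

```text
wrist rack [(0.81, [0.5393, 0.0536, 0.0509])]
wrist end_stop []
top rack []
top end_stop [(0.92, [0.5353, 0.1078, 0.0482])]
scene rack [(0.49, [0.536, 0.0576, 0.0493])]
scene end_stop [(0.62, [0.5379, 0.1099, 0.0537])]
```

View pics/wrist5.png

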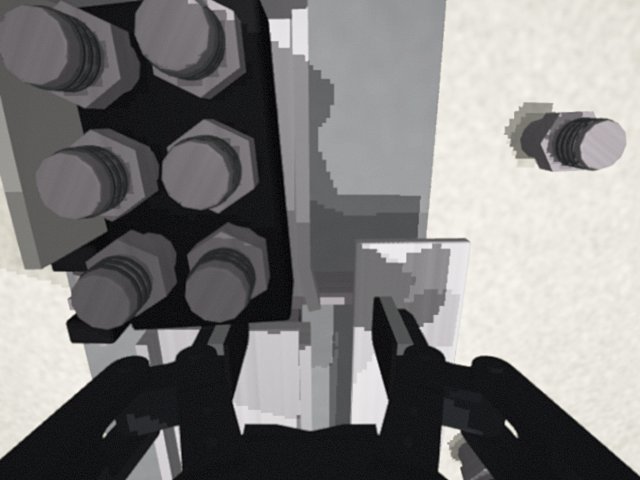

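The rack has stalled on the stop (rear row ~325) and the pedal finger is still on the rail end (355–470). I back off with the pedal held, then let it up.

```bash
python3 -m jog '[{"fingers":0.052,"x":-0.006,"y":0,"z":0,"rx":0,"ry":0,"rz":0},{"fingers":0.052,"x":-0.01,"y":0,"z":0,"rx":0,"ry":0,"rz":0},{"fingers":0.052,"x":-0.01,"y":0,"z":0,"rx":0,"ry":0,"rz":0},{"fingers":0.052,"x":-0.01,"y":0,"z":0,"rx":0,"ry":0,"rz":0},{"fingers":0.052,"x":0,"y":0,"z":0,"rx":0,"ry":0,"rz":0}]'
python3 - <<'E'
from bench import r
im,d=r.grab_frame('wrist')
for t in ['rack','gate_line']:print(t,[(q['score'],q['xyz']) for q in r.landmark_of(t,'wrist')[:1]])
E
```

```text
clock: 13.72
tcp_pos: [0.5757, -0.0259, 0.0538]
orientation: [-2.203, -2.239, -0.01]
contact_force: [0.2, 9.6, 19.6]
grip_width: 0.0519
gripper_force: 9.9
rack []
gate_line [(0.82, [0.5353, -0.0089, 0.0482])]
```

```bash
python3 -m jog '[{"fingers":0.052,"x":-0.008,"y":0,"z":0,"rx":0,"ry":0,"rz":0},{"fingers":0.052,"x":-0.008,"y":0,"z":0,"rx":0,"ry":0,"rz":0},{"fingers":0.052,"x":0,"y":0,"z":-0.005,"rx":0,"ry":0,"rz":0},{"fingers":0.052,"x":0,"y":0,"z":-0.008,"rx":0,"ry":0,"rz":0},{"fingers":0.052,"x":0,"y":0,"z":-0.008,"rx":0,"ry":0,"rz":0},{"fingers":0.052,"x":0,"y":0,"z":-0.008,"rx":0,"ry":0,"rz":0},{"fingers":0.052,"x":0,"y":0,"z":-0.008,"rx":0,"ry":0,"rz":0},{"fingers":0.052,"x":0,"y":0,"z":-0.008,"rx":0,"ry":0,"rz":0}]'
python3 -m jog '[{"fingers":0.052,"x":0,"y":0,"z":-0.01,"rx":0,"ry":0,"rz":0},{"fingers":0.052,"x":0,"y":0,"z":-0.01,"rx":0,"ry":0,"rz":0},{"fingers":0.052,"x":0,"y":0,"z":-0.03,"rx":0,"ry":0,"rz":0},{"fingers":0.052,"x":0,"y":0,"z":-0.04,"rx":0,"ry":0,"rz":0},{"fingers":0.052,"x":0,"y":0,"z":-0.04,"rx":0,"ry":0,"rz":0},{"fingers":0.052,"x":0,"y":0,"z":0,"rx":0,"ry":0,"rz":0},{"fingers":0.052,"x":0,"y":0,"z":0,"rx":0,"ry":0,"rz":0}]'
python3 - <<'E'
from bench import r
import cv2
im,d=r.grab_frame('wrist');cv2.imwrite('pics/w6.png',im[:,:,::-1])
for t in ['rack','gate_line','pedal_mid','end_stop']:print(t,[(q['score'],q['xyz']) for q in r.landmark_of(t,'wrist')[:1]])
E
```

```text
clock: 14.88
tcp_pos: [0.5733, -0.0457, 0.097]
orientation: [-2.207, -2.235, 0.001]
contact_force: [-1.3, -0.7, 1.3]
grip_width: 0.0523
gripper_force: 0.9
clock: 15.75
tcp_pos: [0.5735, -0.045, 0.2265]
orientation: [-2.206, -2.236, -0.001]
contact_force: [-0.3, -0.6, 1.1]
grip_width: 0.0516
gripper_force: 0.0
rack [(0.57, [0.5389, 0.0567, 0.0501])]
gate_line [(0.75, [0.5352, -0.0123, 0.0489])]
pedal_mid [(0.82, [0.5972, -0.0975, 0.105])]
end_stop [(0.87, [0.5353, 0.1084, 0.052])]
```

View pics/w6.png

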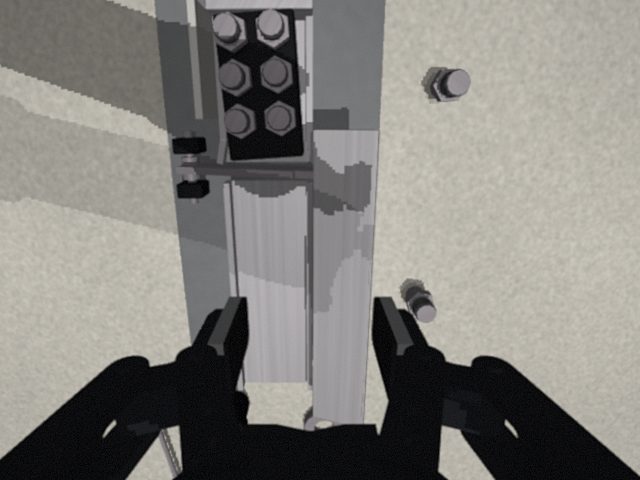

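The rack (rows 10–160) is against the stop. The gate bar (row ~170) stands shut behind it, the pedal is up at 105 mm and the hand is clear. I hand in.

```bash
python3 -c "
from bench import r
print(r.hand_in())"
```

```text
the job is handed in; nothing more can be done
None
```

The job is handed in at about 16 s of the 51 s allowed: by the last wrist-camera picture the rack is home against the end stop, the gate is shut behind it, the pedal is up and the hand is clear; the judge returned no verdict.

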